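# Self-test of a bench cable tester under its sliding dust cover

## Robot

A 7-joint arm with a two-finger parallel gripper is mounted at the origin on the work surface. World frame = base frame: x ahead of the robot, y to its left, z up, the work surface at z = 0. Lengths are in m, angles in rad, forces in N, time in s.
With the tool pointing down it reaches from about 0.35 to 0.9 m from the base axis. Payload 19.9 kg.
Tool frame: the origin (TCP) lies between the finger pads; the fingertips stand 19 mm ahead of it and the grasp point (between the pads) is the TCP; z points along the fingers, y is the direction in which the jaws open and shut (so a half turn about z gives the same grasp; the last joint's range is limited). The gripper opens to 94 mm and grips with 3 to 60 N. Pads are 16 mm wide; open, the fingers measure 119 mm over their backs; the gripper's body (75 mm by 177 mm) begins 78 mm behind the grasp point.
Start: joints at [-1.171, 0.417, -0.01, 1.614, 0.005, 1.111, -0.053], TCP at [0.267, 0.565, 0.224] pointing down, gripper open.
Joint ranges: [-2.81, 2.81], [-0.39, 2.02], [-1.27, 1.25], [0.06, 2.57], [-1.19, 4.33], [0.19, 2], [-2.82, 2.82]. Speed limits (rad/s): [1.89, 1.89, 2.39, 2.39, 3.01, 3.01, 3.01].

## Interface

Orientations are given as a 3x3 rotation matrix whose columns are the frame's x, y, z axes.
In Python, from rig import robot gives the robot as it stands. Calls block until the motion is done:
- robot.move_ptp(position, orientation): joint-space move of the TCP to a pose.
- robot.move_linear(position, velocity=0.15, frame=None, threshold=None): straight line of the TCP; frame=None keeps the orientation; velocity is the mean speed in m/s. With threshold (N) it stops when the force on the tool has changed by that much, and returns True; else False.
- robot.goto_joints(angles): joint-space move.
- robot.gripper_to(opening): finger opening in m; the grip force is fixed at half the most; returns when the fingers have stopped.
- robot.pause(seconds).
- robot.ik(position, orientation): joint angles nearest the present ones, or None.
- robot.get_state(): the state.
- robot.grab_frame(name): name is "side" or "top"; returns the picture (480x640x3 uint8, red, green, blue); there is no depth.
- robot.camera_info(name): a dict with "fx", "fy", "cx", "cy" (pixels), "dist" ([k1, k2, p1, p2, k3] as OpenCV has them; the pictures are not rectified), "rvec" (rotation vector, rad) and "tvec" (3), from world to camera coordinates, as OpenCV has them. Camera axes: x right, y down, z forward; pixel columns grow to the right and rows downward; lengths in m; the calibration is good to about 2 mm. A picture is of the moment at which its call begins. camera_info takes no time and is no camera call.
A pose or a line that the arm cannot do raises robot.PlanningError and nothing moves.
- robot.sign_off(): hands the job in, once; it reports no verdict.
The state is a dict: "time": time; "qpos": joint angles; "joint_vel": joint speeds; "effort": joint torques, N m; "ee_pos": TCP position; "tool_rot": TCP orientation; "force": force on the tool from outside, world axes, zero at the start; "moment": the same for the moment, N m; "opening": finger opening in m.
Only numpy, scipy, OpenCV 4.12 (cv2) and the standard library are available. Lean on these libraries where they do the work, as an engineer would, in place of code of your own. Each camera call takes 0.05 s, during which the arm holds its last target. There are 200 camera calls.

## Task

Run the self-test on the blue bench tester: slide the grey dust cover on its top fully open, press the round button beneath it right down and hold it down for about one second, let go, then slide the cover fully closed again. Do not press the small square key on the tester's top, and leave the handheld meter, the cable reel, the round pouch and the power adapter where they are.

Things in the scene. Friction and masses are not known exactly. Their poses are not given: they have to be found in the camera images.
- tester: Bench tester fixed to the table: a blue case with grey corner bumpers, 170 mm (its x) by 260 mm (its y), its top face (deck) 75 mm above the table. Origin: centre of its underside. Its z is up. On the deck two aluminium rails, 220 mm long, run along its y at x = -29 and +69 mm (outer lips 98 mm above the table, the clear gap between the lips is 80 mm), and carry the dust cover; a dark display strip and the square key lie on the deck on the -x side of the rails.
- cover (a joint): Grey sliding dust cover between the rails, a plate 88 mm (tester x) by 100 mm (tester y) by 5 mm, its upper face 95 mm above the table, always level. Value: how far it is open, in m: 0 = fully closed (a hard stop; the plate is centred over the round button), 0.10 = fully open (a hard stop; slid towards the tester's +y, the button wholly exposed). It may start slightly ajar (up to 0.015). Sliding takes about 2 N plus slight damping (6 N per m/s); it stays where it is left.
- cover_tab (a point): Middle of the top edge of the cover's black tab: an upright rib across the middle of the cover, 60 mm long (tester x), 10 mm thick (tester y), standing 22 mm above the cover plate; this point is 117 mm above the table. The tab may be pushed from either side or pinched. It lies at tester (x, y) = (20, -50 + 1000 x cover value) mm.
- test_button (a joint): Travel of the round test button, in m: 0 = up, 0.006 = fully down. A spring pushes it back up: about 2 N starts it, about 5 N holds it fully down.
- test_button_top (a point): Centre of the top of the round white test button, 36 mm across, on the deck at tester (x, y) = (20, -50) mm; its top is 87 mm above the table when up. It is hidden under the cover when that is closed.
- power_key (a joint): Travel of the square power key, in m: 0 = up, 0.004 = fully down; not to be pressed (springy, 2 N starts it).
- power_key_top (a point): Centre of the top of the small square grey key, 20 x 20 mm, never covered, at tester (x, y) = (-58, -70) mm, its top 81 mm above the table.
- handheld: Bystander: loose yellow handheld meter lying on its back, 190 mm (its x) by 90 mm by 40 mm high, 0.7 kg. Origin: centre of its underside.
- reel: Bystander: loose white cable reel standing on its flange, 140 mm across, 85 mm high. Origin: centre of its underside.
- pouch: Bystander: loose round black pouch, 110 mm across, 46 mm high. Origin: centre of its underside.
- adapter: Bystander: loose black power adapter brick, 120 mm (its x) by 55 mm by 34 mm high, with a small white label. Origin: centre of its underside.

How it is judged:
On the way, in this order (a step that is already met when the one before it is completed fails the run):
1. the cover is slid open, clear of the button (at least 75 mm) (value of joint cover above 0.075 m), for 0.1 s.
2. the round button is held fully down (at least 4.5 of its 6 mm) for 0.6 s (value of joint test_button above 0.0045 m), for 0.6 s.
At the end, for the whole second after the job is handed in: The dust cover is closed to within 5 mm and at rest, and the round button and the square key are both up (within 2 mm) (value of joint cover below 0.005 m and velocity of joint cover between -0.01 and 0.01 m/s and value of joint each of test_button, power_key below 0.002 m); the robot touches nothing.
It fails at once if the square power key is pressed (more than 2 mm) (value of joint power_key above 0.002 m).
It fails at once if the handheld meter is moved by more than 20 mm (distance of handheld from where it was at the start of the episode above 0.02 m).
It fails at once if the cable reel is moved by more than 20 mm (distance of reel from where it was at the start of the episode above 0.02 m).
It fails at once if the round pouch is moved by more than 20 mm (distance of pouch from where it was at the start of the episode above 0.02 m).
It fails at once if the power adapter is moved by more than 20 mm (distance of adapter from where it was at the start of the episode above 0.02 m).
It also fails if it takes over 53 s, if anything falls off the work surface, if the arm or the gripper's body presses on something with over 40 N, if the wrist force passes 120 N, or if a joint passes its speed limit or range.

## Working session

There is one attempt and no reset: what is moved stays moved. The work goes in short steps, each a Python script; the robot and the scene stay as the last script left them, time stands still between calls to the robot, and variables do not carry over. Pictures are saved under pics/ and viewed, about 8 in all and at most 12, crops included, and the job is handed in when it is done.

```bash
mkdir -p pics; ls; python3 - <<'E'
from rig import robot
import cv2
for n in ("top","side"):
    im=robot.grab_frame(n); cv2.imwrite(f"pics/{n}0.png",im[:,:,::-1])
    print(n,robot.camera_info(n))
print(robot.get_state())
E
```

```text
pics
top {'fx': 598.8826112939536, 'fy': 598.8826112939536, 'cx': 327.7573094203018, 'cy': 233.78108395907896, 'dist': array([-0.15178965,  0.        ,  0.        ,  0.        ,  0.        ]), 'rvec': array([ 2.22788909, -2.18167016,  0.05989628]), 'tvec': array([-0.01578427,  0.62562327,  1.49772253])}
side {'fx': 539.9752079465873, 'fy': 539.9752079465873, 'cx': 316.62080636909326, 'cy': 242.36702307152706, 'dist': array([-0.02147213,  0.        ,  0.        ,  0.        ,  0.        ]), 'rvec': array([ 2.05882045, -0.79631949,  0.44537175]), 'tvec': array([-0.47494363,  0.31812632,  1.23903928])}
{'time': 0.1, 'qpos': array([-1.17148408,  0.41791549, -0.01029407,  1.6140871 ,  0.0047044 ,
        1.11069023, -0.05301762]), 'joint_vel': array([ 0.001292  , -0.00134739, -0.00018749, -0.00192252,  0.00050512,
       -0.00083948,  0.00134428]), 'effort': array([ 9.90085573e-04, -8.52580333e+01,  6.39193207e-01, -4.26692426e+01,
       -4.89754009e-02,  1.64888310e-02,  8.12134112e-05]), 'ee_pos': array([0.26655545, 0.56497142, 0.22389841]), 'tool_rot': array([[-9.04398608e-01,  4.26688432e-01, -3.74508758e-04],
       [ 4.26688587e-01,  9.04398049e-01, -1.00952092e-03],
       [-9.20459100e-05, -1.07280793e-03, -9.99999420e-01]]), 'force': array([ 0.13181851, -0.01186075,  0.49259496]), 'moment': array([ 0.01397603,  0.02149195, -0.04999021]), 'opening': 0.09398585214354357}
```

View pics/top0.png

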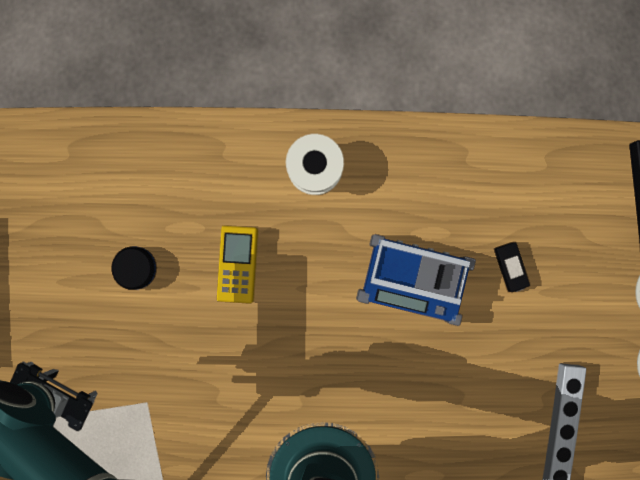

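View pics/side0.png

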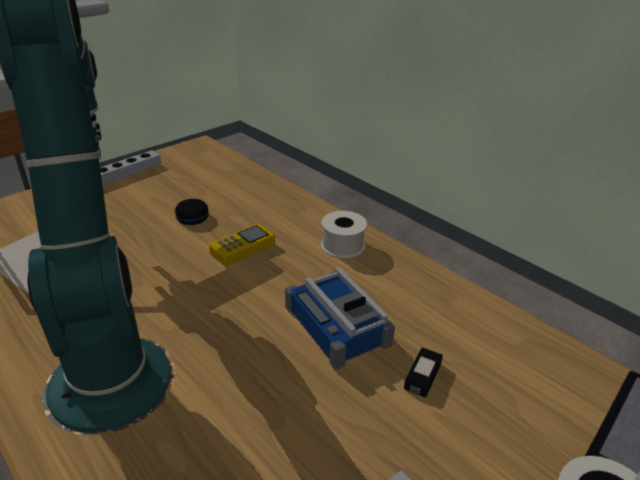

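The top view shows the tester near (415,280), with its display and key on the robot side (key at about (440,310)). The cover is at the right end with the black tab near (444,276), so opening is to image-left. The adapter is at (512,266), the reel at (315,163) and the meter at (237,264). I'll crop and measure next.

```bash
cat > h.py <<'E'
import numpy as np, cv2
from rig import robot
def ray(n,uv,z):
    c=robot.camera_info(n); K=np.array([[c['fx'],0,c['cx']],[0,c['fy'],c['cy']],[0,0,1]])
    R=cv2.Rodrigues(c['rvec'])[0]; o=-R.T@c['tvec']
    p=cv2.undistortPoints(np.array(uv,float).reshape(-1,1,2),K,c['dist']).reshape(-1,2)
    d=np.c_[p,np.ones(len(p))]@R
    return o+d*((z-o[2])/d[:,2])[:,None]
def proj(n,P):
    c=robot.camera_info(n); K=np.array([[c['fx'],0,c['cx']],[0,c['fy'],c['cy']],[0,0,1]])
    return cv2.projectPoints(np.array(P,float).reshape(-1,1,3),c['rvec'],c['tvec'],K,c['dist'])[0].reshape(-1,2)
E
python3 - <<'E'
import cv2,numpy as np
from h import *
im=cv2.imread('pics/top0.png'); x0,y0=352,228; c=im[y0:y0+100,x0:x0+130]
cv2.imwrite('pics/crop0.png',cv2.resize(c,None,fx=6,fy=6,interpolation=cv2.INTER_CUBIC))
hsv=cv2.cvtColor(c,cv2.COLOR_BGR2HSV)
def blobs(m,name,z):
    k,l,s,ce=cv2.connectedComponentsWithStats(m.astype(np.uint8))
    for i in range(1,k):
        if s[i,4]>25:
            pts=np.argwhere(l==i)[:,::-1].astype(np.float32)+[x0,y0]
            W=ray('top',pts,z)[:,:2].astype(np.float32)
            r=cv2.minAreaRect(W); print(name,s[i,4],(ce[i]+[x0,y0]).round(1),'mean',W.mean(0).round(4),'rect',np.round(r[0],4),np.round(r[1],4),round(r[2],1))
h,s,v=cv2.split(hsv)
blobs((h>100)&(h<130)&(s>120),'blue',.075)
blobs((s<60)&(v>150),'rails',.098)
blobs((v<45),'black',.117)
blobs((h>30)&(h<100)&(s<120)&(s>20)&(v>80),'disp',.077)
E
```

```text
blue 1137 [408.5 296.4] mean [ 0.4753 -0.2011] rect [ 0.4764 -0.1914] [0.2604 0.1221] 54.7
blue 1289 [398.2 266.5] mean [ 0.5474 -0.1745] rect [ 0.5473 -0.1746] [0.0977 0.0776] 77.2
blue 52 [459.2 281.1] mean [ 0.5146 -0.325 ] rect [ 0.5146 -0.325 ] [0.004  0.0757] 77.3
rails 1050 [416.4 270.9] mean [ 0.5378 -0.2157] rect [ 0.5358 -0.2245] [0.2216 0.1055] 77.0
rails 27 [461.  287.9] mean [ 0.4989 -0.3244] rect [ 0.4988 -0.324 ] [0.0042 0.0396] 76.7
black 126 [439.1 276.4] mean [ 0.5262 -0.2667] rect [ 0.5261 -0.2668] [0.0122 0.0578] 77.6
disp 480 [401.4 300.6] mean [ 0.465  -0.1835] rect [ 0.465  -0.1838] [0.1176 0.0235] 76.9
```

View pics/crop0.png

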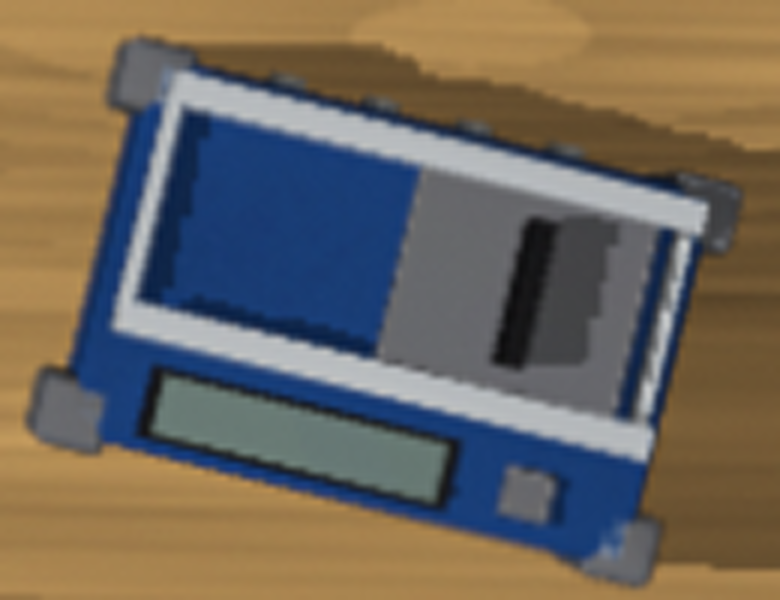

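The crop shows the display strip at crop (300,437), the key at (528,493) and the tab at about (525,290). A sliver of gap to the right of the plate means the cover starts slightly ajar. From the rails, the tester yaw is −13° and the rail centre is (0.536, −0.2245). The tab is about 43 mm from that centre, so the cover is about 7 mm open. Next I'll approach and pinch the tab.

```bash
cat >> h.py <<'E'
a=np.deg2rad(13.0)
TX=np.array([np.cos(a),-np.sin(a),0]); TY=np.array([np.sin(a),np.cos(a),0])
RC=np.array([0.5358,-0.2245,0])        # tester (20,0)
def W(x,y,z): return RC+(x-.020)*TX+y*TY+[0,0,z]
ROT=np.c_[-TX,TY,[0,0,-1]]
def T(p): d=np.array(p)-RC; return np.round([d@TX+.02,d@TY,p[2]],4)   # world -> tester xy
def st(s=''):
    q=robot.get_state(); print(s,'t',round(q['time'],2),'tester',T(q['ee_pos']),'F',q['force'].round(1),'open',round(q['opening'],4))
E
python3 - <<'E'
from h import *
robot.move_ptp(W(.02,-.0434,.22),ROT); st('above')
robot.gripper_to(.05)
print(robot.move_linear(W(.02,-.0434,.119),.08,threshold=8)); st('down')
cv2.imwrite('pics/side1.png',cv2.resize(robot.grab_frame('side')[200:380,260:440,::-1],None,fx=3.3,fy=3.3))
E
```

```text
above t 3.16 tester [ 0.0202 -0.0427  0.2199] F [-0.5 -0.1  0.5] open 0.0939
False
down t 5.4 tester [ 0.0202 -0.0434  0.1194] F [ 0.5 -0.3  0.2] open 0.0498
```

View pics/side1.png

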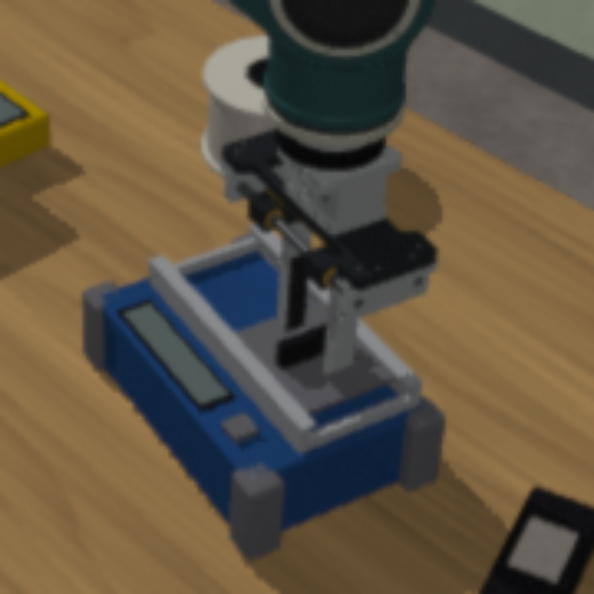

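The fingers straddle the tab at crop (300,345), one finger at (295,290) and the other at (340,340), both between the rails. Now I'll pinch and slide open to the stop.

```bash
python3 - <<'E'
from h import *
robot.gripper_to(0); st('pinched')
y=T(robot.get_state()['ee_pos'])[1]
print(robot.move_linear(W(.02,.058,.119),.05,threshold=10)); st('opened')
cv2.imwrite('pics/top1.png',cv2.resize(robot.grab_frame('top')[220:340,340:500,::-1],None,fx=4,fy=4))
E
```

```text
pinched t 6.15 tester [ 0.02   -0.0434  0.119 ] F [-0.2 -0.7 -0.1] open 0.0098
True
opened t 7.82 tester [0.0196 0.0503 0.1189] F [-1.  -2.1  5.2] open 0.0095
```

View pics/top1.png

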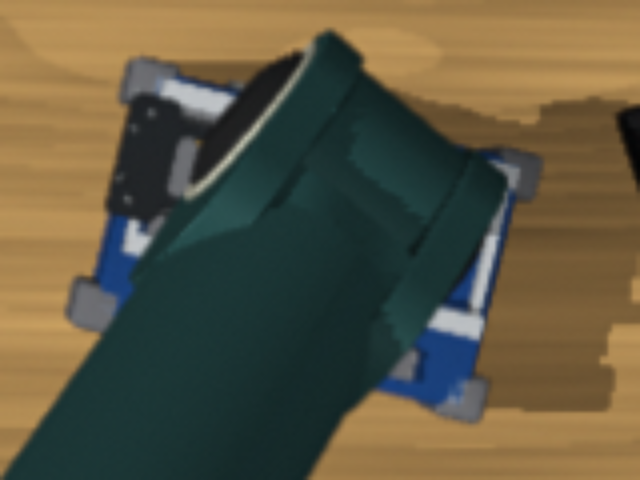

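The arm hides the deck in this view (gripper body at crop (150,160)). The pinched tab stopped at tester y = 50.3 mm, against 50 expected, so the cover is at its open stop. Next I'll release, lift and move over the button with the fingers closed.

```bash
python3 - <<'E'
from h import *
robot.gripper_to(.04)
robot.move_linear(W(.02,.0503,.16),.12)
robot.move_linear(W(.02,-.050,.16),.15)
robot.gripper_to(0)
robot.move_linear(W(.02,-.050,.125),.1); st('over')
cv2.imwrite('pics/side2.png',cv2.resize(robot.grab_frame('side')[220:380,270:430,::-1],None,fx=3.7,fy=3.7))
E
```

```text
over t 11.07 tester [ 0.0199 -0.0502  0.1249] F [-0.1  0.4  0.4] open 0.0006
```

View pics/side2.png

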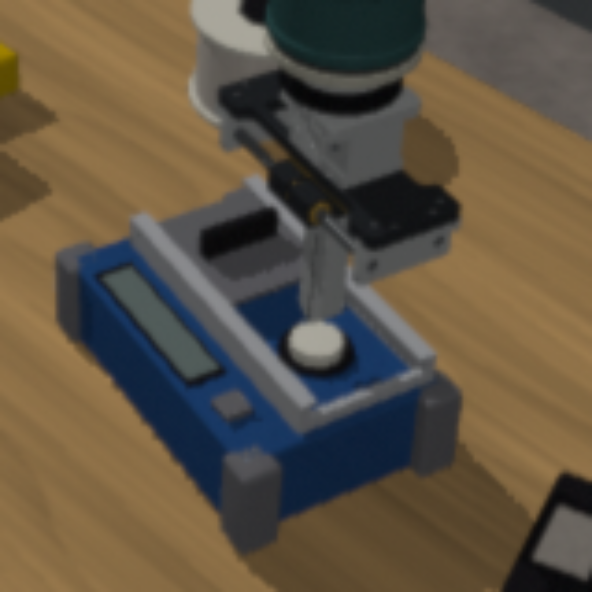

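The cover is fully open (tab at crop (240,230)). The white button is exposed at (316,343), with the closed fingertips directly above it at (323,310). Now I'll press.

```bash
python3 - <<'E'
from h import *
print(robot.move_linear(W(.02,-.050,.108),.08,threshold=10)); st('touch')
print(robot.move_linear(W(.02,-.050,.0985),.02,threshold=12)); st('pressed')
robot.pause(.3); st('hold')
E
```

```text
False
touch t 11.48 tester [ 0.0197 -0.05    0.1075] F [-0.8 -0.5  0.9] open 0.0002
True
pressed t 11.93 tester [ 0.0203 -0.0502  0.1002] F [-3.8  2.1 13. ] open 0.0005
hold t 12.22 tester [ 0.0203 -0.0502  0.1002] F [-2.1  1.9 13.2] open 0.0005
```

The tips are at 81 mm and the button is taking 13 N, more than the 5 N spring, so it is on its stop. I'll hold a bit longer, release, then close the cover.

```bash
python3 - <<'E'
from h import *
robot.pause(.7); st('held')
robot.move_linear(W(.02,-.050,.16),.1)
robot.gripper_to(.05)
robot.move_linear(W(.02,.050,.16),.15); st('over tab')
print(robot.move_linear(W(.02,.050,.119),.1,threshold=8))
robot.gripper_to(0); st('pinched')
print(robot.move_linear(W(.02,-.058,.119),.05,threshold=10)); st('closed')
robot.gripper_to(.04); st('released')
robot.move_linear(W(.02,-.05,.20),.12)
robot.move_ptp([.35,.35,.30],ROT); st('away')
for n in ('top','side'): cv2.imwrite(f'pics/{n}3.png',robot.grab_frame(n)[:,:,::-1])
im=cv2.imread('pics/top3.png'); x0,y0=352,228
c=im[y0:y0+100,x0:x0+130]; cv2.imwrite('pics/crop3.png',cv2.resize(c,None,fx=6,fy=6,interpolation=cv2.INTER_CUBIC))
v=cv2.cvtColor(c,cv2.COLOR_BGR2HSV)[:,:,2]
k,l,s,ce=cv2.connectedComponentsWithStats((v<45).astype(np.uint8))
for i in range(1,k):
    if s[i,4]>60: print(T(ray('top',np.argwhere(l==i)[:,::-1]+[x0,y0],.117).mean(0)))
E
```

```text
held t 12.93 tester [ 0.0203 -0.0502  0.1002] F [-3.3  2.3 14.1] open 0.0003
over tab t 15.39 tester [0.0199 0.049  0.1601] F [-0.2  0.9 -0.2] open 0.0501
False
pinched t 16.65 tester [0.02   0.05   0.1191] F [-0.2  0.4  1.7] open 0.0097
True
closed t 18.43 tester [ 0.0204 -0.0497  0.119 ] F [0.9 2.6 6.8] open 0.0102
released t 19.08 tester [ 0.0207 -0.0491  0.119 ] F [ 0.8 -0.3 -0.8] open 0.04
away t 22.24 tester [-0.2896  0.5176  0.2999] F [-0.   0.2 -0. ] open 0.04
[ 0.0197 -0.0493  0.117 ]
```

View pics/crop3.png

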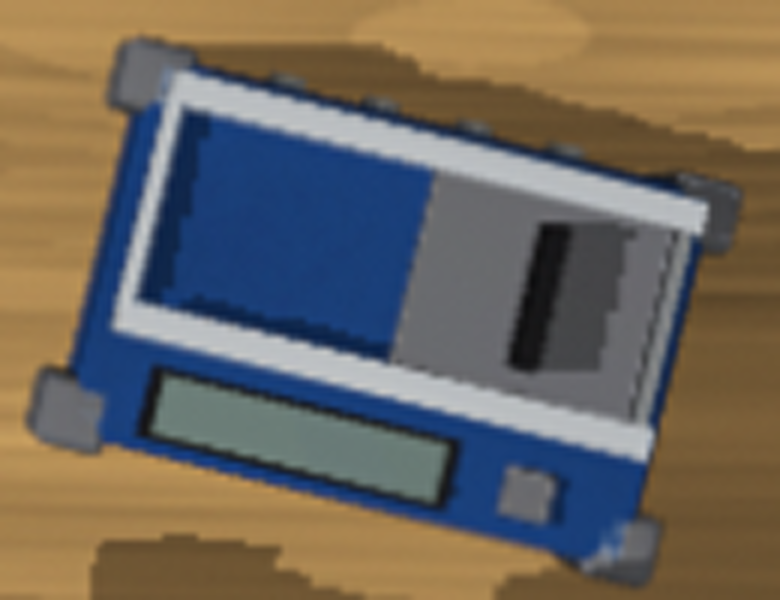

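View pics/side3.png

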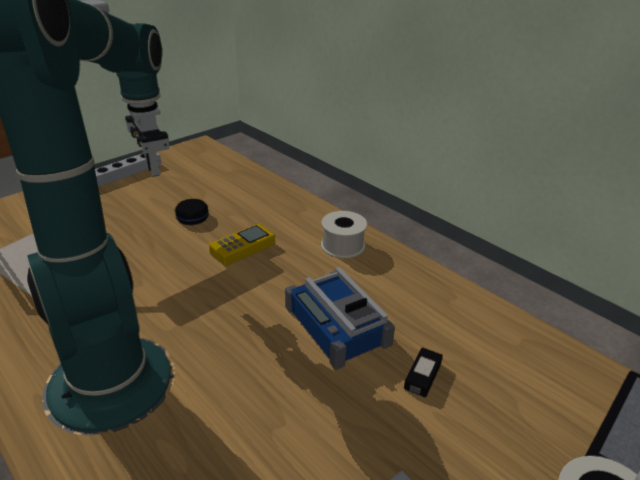

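The plate now sits against the closed-end bar at crop (665,330), with the tab at (540,297), about 0.7 mm from closed. In the side view the meter, reel, pouch and adapter are at the same pixels as at the start, and the arm is clear. Time to hand in.

```bash
python3 -c "
from rig import robot
robot.sign_off()"
```

```text
the job is handed in; nothing more can be done
```

I ran the tester's self-test and handed the job in after about 22 s of robot time. The sign-off gives no verdict, so the results below are from my own checks.

- **Opening:** I pinched the cover's tab and slid it to the open stop. The tab stopped at tester y = 50.3 mm, where 50 mm is fully open.
- **Button press:** With the fingers closed, I pressed the round button to about 5.8 mm at 13–14 N and held it there for about 1 s before letting go. The depth comes from the fingertip height and the force, as there is no direct reading.
- **Closing:** I slid the cover back to the closed stop, where the tab read −49.7 mm from the gripper. The final picture put it at −49.3 mm. That is under 1 mm from fully closed.
- **Surroundings:** In the last pictures the meter, reel, pouch and adapter look unmoved. The arm stayed clear of the square key, which looks unchanged, and is now away from everything.

No check failed or disagreed. One limit: I could not see the button after closing, since the cover hides it, so its return up is inferred from the spring.

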